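# Weigh a lopsided sample carrier on a small-pan balance

### The arm

A 7-joint arm with a two-finger parallel gripper is mounted at the origin on the work surface. World frame = base frame: x ahead of the robot, y to its left, z up, the work surface at z = 0. Lengths are in m, angles in rad, forces in N, time in s.
With the tool pointing down it reaches from about 0.425 to 0.925 m from the base axis. Payload 6.8 kg.
Tool frame: the origin (TCP) lies midway between the tips of the shut fingers; the grasp point (between the pads) lies 19 mm behind it; z points along the fingers, y is the line along which they close (so a half turn about z gives the same grasp; the last joint's range is limited). The gripper opens to 85 mm and grips with 20 to 120 N. Pads are 22 mm wide; open, the fingers measure 114 mm over their backs; the gripper's body (76 mm by 85 mm) begins 54 mm behind the grasp point. The pads swing forward as they close: fully open they stand 13 mm farther back than shut.
Start: joints at [-1.371, 0.477, 0.022, 1.555, -0.011, 1.109, -0.083], TCP at [0.204, 0.643, 0.2] pointing down, gripper open.
Joint ranges: [-2.96, 2.96], [-0.34, 2.1], [-1.41, 1.46], [0.24, 2.44], [-1.37, 4.51], [0.17, 1.92], [-2.96, 2.96]. Speed limits (rad/s): [2.39, 2.39, 3.14, 3.14, 3.14, 3.14, 3.14].

### API

Orientations are given as a unit quaternion [w, x, y, z].
In Python, from station import * gives the robot as it stands.
- The arm moves only by the shell command python3 -m creep 'ROWS' [FORCE]. ROWS is JSON, a list of rows, each a list of 7 numbers: the gripper command: -1 is shut, 1 is fully open, values between are in proportion, then the shift along the world's x, y, z in mm, then the turn, a rotation vector about the world's x, y, z in rad. A call has 1 to 5 rows; each row shifts and turns the commanded pose from where the row before left it; what a row does not reach is not made up. A row lasts 1/8 s, in which the tool goes at most 62.5 mm and 10.7 degrees, less where a joint would pass 70% of its speed; a pose out of reach is approached as far as the arm can. A call is refused whole if a number of a shift passes 62.5 or a number of a turn 0.188, either way. A call with a gripper value outside its range is refused whole. The fingers move at their own pace and stop on an object; FORCE is the grip in N (left out, the last holds). Time passes only in rows, so rows that do not move let the fingers close. It gives the time, the measured TCP pose, the force, the opening and the grip force at its end, in the units of the state.
- get_obs(): the state, without advancing time (a new reading comes with each control period).
- read_camera(name): name is "side" or "top" or "wrist"; returns (picture, depth): 384x512x3 uint8, red, green, blue; 384x512 float32, m along the optical axis (not along the pixel's ray), 0 where there is no reading.
- camera_params(name): a dict with "intrinsics" (3x3 intrinsics, pixels), "k1" (the pictures are not rectified: a ray, as slopes to the right and down, at radius r is drawn at 1 + k1 r^2 times it, then the intrinsics apply), "cam_to_world" (4x4, takes a point from camera to world coordinates); the wrist camera has in their place "mount" (4x4, takes a point from camera to tool coordinates, whose origin is the TCP and whose axes are the flange's). Camera axes: x right, y up, looking along -z (the intrinsics and any distortion apply to the point x, -y, -z); pixel columns grow to the right and rows downward; lengths in m; the calibration is good to about 2 mm. A picture is of the moment at which its call begins: read the wrist's pose just before it. camera_params takes no time and is no camera call.
- hand_in(): hands the job in; it is judged then, once.
The state is a dict: "t": time; "q": joint angles; "joint_vel": joint speeds; "joint_torque": joint torques, N m; "eef_pos": TCP position; "tool_rot": TCP orientation; "contact_force": force on the tool from outside, world axes, zero at the start; "torque": the same for the moment, N m; "gripper_width": opening from 0.0 (shut) to 1.0 (fully open); "grasp_force": force on a finger pad.
Only numpy, scipy, OpenCV 4.12 (cv2) and the standard library are available. Lean on these libraries where they do the work, as an engineer would, in place of code of your own. Each camera call takes 0.05 s, during which the arm holds its last target. There are 200 camera calls.

### The job

Take the purple sample carrier off the slanted shelf of the loading station and set it down gently, upright and level, on the small pan of the balance, so that it stays balanced there by itself. Its hidden contents make it end-heavy: feel with cautious trial lifts which of its seven swivel grips is nearest its balance point and carry it by that one, hanging close to level; never let it dip steeply end-down. Leave the small jar on the station, the brass weight on the balance and the beaker where they are.

Things in the scene. Friction and masses are not known exactly. Their poses are not given: they have to be found in the camera images.
- carrier: Closed purple sample carrier: box 44 mm (x) by 200 mm (y) by 58 mm (z) under a 16 mm wide grey rail up to 70 mm and a row of seven white swivel grips. Origin: centre of its underside; y along its length, z up. 0.81 to 0.89 kg. A heavy load is fixed unseen inside, so the centre of mass lies anywhere up to 62 mm either side of the middle along y, at x = 0, about 30 mm above the underside.
- middle_grip (a point): Centre of the carrier's middle swivel grip, 100 mm above its underside; axes as the carrier's. Grip centres at y = -90, -60, -30, 0, 30, 60, 90 mm; each a drum of 22 mm diameter, 22 mm between its flat ends (along x, the way to pinch it), turning freely about its x axis, so the carrier swings till its weight is below. From the nearest grip it hangs within 13 degrees of level, from others it dips more.
- station: Fixed loading station of an analyser; origin at the centre of its underside on the table, low side of its shelf towards -x. White base plate 170 x 420 x 20 mm, two posts at x = 60 mm, y = +-195 mm, 310 mm tall.
- shelf (a point): Point on the station's dark slanted shelf, 70 mm above the station's origin; axes as the station's. The shelf is 290 mm long (y), rises 30 degrees towards +x and has an 18 mm lip along its low edge. At the start the carrier's underside is centred here (+-12 mm in y), its y along the station's y, leaning 30 degrees towards -x with the shelf, so its grips are reached with the tool leaning alike.
- gantry (a point): Centre of the black gantry bar of the station, 400 mm long (y), 30 x 30 mm thick, at x = -10 mm and 297 mm above the table; axes as the station's. It hangs 125 mm above the grips and 25 to 55 mm to their +x side, in the way of a tool that comes straight down or goes straight up; square to the shelf the way is free.
- balance: Fixed white bench balance, housing 220 (x) x 170 (y) x 60 mm; origin at the centre of its underside on the table; dark display at the -x end.
- pan (a point): Centre of the top face of the balance's steel pan, a square of 80 x 80 mm standing 85 mm above the table and 25 mm above the housing, 30 mm along +x from the balance's origin; axes as the balance's. The carrier may lie across it any way; it tips off unless its centre of mass is over the pan. If it hangs askew, its low side meets the pan's edge first.
- weight: small brass calibration weight, 24 mm across, 20 mm tall, standing on the display end of the balance's housing; a bystander. Origin at the centre of its underside.
- jar: small amber jar, 38 mm across, 55 mm tall, standing on the station's base plate at one end; a bystander. Origin at the centre of its underside.
- beaker: clear beaker, 70 mm across, 85 mm tall; a bystander. Origin at the centre of its underside.

How it is judged:
On the way:
1. the carrier hangs clear of the station and the balance, its length within about 17 degrees of level, held for half a second (angle between carrier's own y axis and vertical between 1.2708 and 1.8708 rad and height (world z) of carrier above 0.13 m and distance of carrier from where it was at the start of the episode above 0.06 m and contact force between carrier and station below 0.05 N and contact force between carrier and balance below 0.05 N), for 0.5 s.
At the end, for the whole second after the job is handed in: The carrier rests on the pan, upright and level within about 3 degrees, its underside at the height of the pan within 4 mm, at rest and released; jar, weight and beaker are where they were within 25 mm (angle between carrier's own z axis and vertical below 0.06 rad and z of carrier in the frame of pan between -0.004 and 0.004 m and horizontal distance between carrier and pan below 0.1 m and contact force between carrier and balance above 3 N and linear speed of carrier below 0.01 m/s and angular speed of carrier below 0.05 rad/s); the robot touches nothing.
It fails at once if the carrier dips end-down by more than about 37 degrees (not (angle between carrier's own y axis and vertical between 0.9208 and 2.2208 rad)).
It fails at once if the carrier is set on the balance harder than 70 N (contact force between carrier and balance above 70 N).
It fails at once if a bystander is moved by more than 25 mm (distance of any of weight, jar, beaker from where it was at the start of the episode above 0.025 m).
It also fails if it takes over 72 s, if anything falls off the work surface, if the arm or the gripper's body presses on something with over 40 N, if the wrist force passes 120 N, or if a joint passes its speed limit or range.

## Working session

There is one attempt and no reset: what is moved stays moved. The work goes in short steps, Python scripts to look and compute and a shell command to move; the robot and the scene stay as the last step left them, time stands still between calls to the robot, and variables do not carry over. Pictures are saved under pics/ and viewed, at most 10 in all, crops included, and the job is handed in when it is done.

```bash
mkdir -p pics; ls
cat > h.py <<'E'
from station import *
import numpy as np, cv2
from scipy.spatial.transform import Rotation as R
def snap(name):
    o=get_obs(); im,d=read_camera(name); p=camera_params(name)
    if 'mount' in p:
        T=np.eye(4); q=o['tool_rot']; T[:3,:3]=R.from_quat([q[1],q[2],q[3],q[0]]).as_matrix(); T[:3,3]=o['eef_pos']
        M=T@np.array(p['mount'])
    else: M=np.array(p['cam_to_world'])
    return im,d,np.array(p['intrinsics']),p['k1'],M
def save(fn,s):
    cv2.imwrite('pics/'+fn+'.png',cv2.cvtColor(s[0],cv2.COLOR_RGB2BGR)); np.savez('/tmp/'+fn,im=s[0],d=s[1],K=s[2],k=s[3],M=s[4])
def load(fn):
    z=np.load('/tmp/'+fn+'.npz'); return z['im'],z['d'],z['K'],float(z['k']),z['M']
def world(s,uv,depth=None):
    im,d,K,k,M=s; uv=np.atleast_2d(np.array(uv,float))
    p=cv2.undistortPoints(uv.reshape(-1,1,2),K,np.array([k,0,0,0.])).reshape(-1,2)
    z=np.array([d[int(round(v)),int(round(u))] for u,v in uv]) if depth is None else depth
    return (np.c_[p[:,0]*z,-p[:,1]*z,-z,np.ones(len(p))]@M.T)[:,:3]
def cloud(s):
    h,w=s[1].shape; vv,uu=np.mgrid[:h,:w]
    return world(s,np.c_[uu.ravel(),vv.ravel()],s[1].ravel()).reshape(h,w,3)
E
python3 - <<'E'
from h import *
for n in('top','side'): save(n,snap(n))
cv2.imwrite('pics/both.png',cv2.hconcat([cv2.resize(cv2.imread(f'pics/{n}.png'),(800,600)) for n in('top',)]))
cv2.imwrite('pics/side2.png',cv2.resize(cv2.imread('pics/side.png'),(800,600)))
o=get_obs();print(o)
E
```

```text
pics
{'t': 0.1, 'q': array([-1.37109913,  0.47772332,  0.02234623,  1.55635603, -0.01151021,
        1.1093146 , -0.0830911 ]), 'joint_vel': array([-1.32999163e-03, -1.72452260e-03,  1.71742475e-03, -3.15407344e-03,
       -5.22014986e-04, -1.77675109e-04, -2.88243140e-05]), 'joint_torque': array([ 3.80543250e-03, -5.97761178e+01,  1.61314141e+00, -2.81956244e+01,
        1.27849920e-02,  4.98096037e-03, -2.61325476e-05]), 'eef_pos': array([0.20433178, 0.64270564, 0.19881766]), 'tool_rot': array([-7.13104024e-05,  1.53281300e-01,  9.88182242e-01, -8.33542387e-04]), 'contact_force': array([-0.06340353, -0.52370651, -0.1081397 ]), 'torque': array([-0.02939531,  0.02859581,  0.0549099 ]), 'grasp_force': 0.0, 'gripper_width': 0.9969326058946241}
```

View pics/both.png

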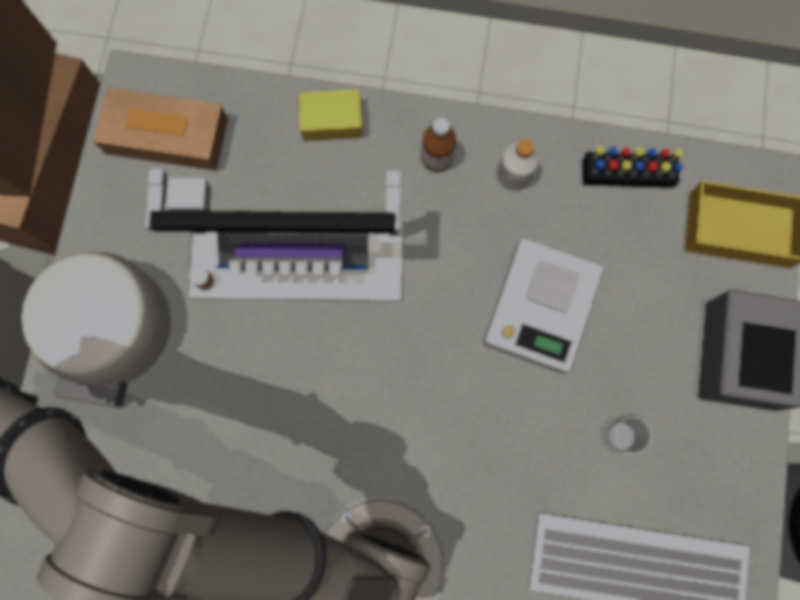

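View pics/side2.png

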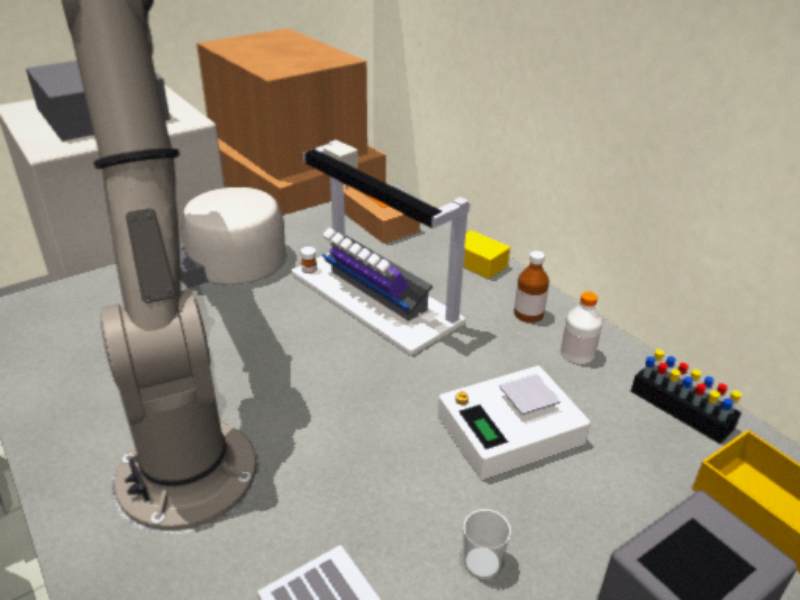

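The top view shows the station with its grips at about (235..337, 267) in the enlarged picture, the jar at (205,280), and the balance pan at (553,286) with the weight at (508,332). The beaker is at (625,434). The side view confirms this layout, with the white wrist at the left.

Run:
```python
from h import *
np.set_printoptions(precision=4,suppress=True)
f=0.64
for n in('top','side'):
    s=load(n); C=cloud(s); im=s[0].astype(int); X=C.reshape(-1,3)
    print(n)
    pts={'top':dict(basecornL=(192,296),basecornR=(399,297),pan=(553,286),gantL=(155,220),gantR=(392,223),weight=(508,331),jar=(203,279),beaker=(625,434)),
     'side':dict(pan=(530,394),gantL=(312,155),gantR=(435,215),weight=(461,397),jar=(308,252),postR=(457,204))}[n]
    for k,v in pts.items(): print(k,world(s,np.array(v)*f))
    # purple
    hsv=cv2.cvtColor(s[0],cv2.COLOR_RGB2HSV); m=(hsv[...,0]>125)&(hsv[...,0]<150)&(hsv[...,1]>90)
    P=C[m&(s[1]>0)]; P=P[P[:,2]>.05]; print('purple',len(P),np.percentile(P,[2,50,98],axis=0))
    # white drums: bright low-sat points z 0.13..0.19 near the purple
    md=np.median(P,axis=0)
    w=(hsv[...,1]<60)&(hsv[...,2]>120)&(C[...,2]>.12)&(C[...,2]<.2)&(np.linalg.norm(C-md,axis=-1)<.16)
    nl,lab,st,ce=cv2.connectedComponentsWithStats(w.astype(np.uint8),connectivity=4)
    for i in range(1,nl):
        if st[i,4]>8: print(st[i],C[lab==i].mean(0))
    # pan: z~.085 plateau
    b=world(s,np.array(pts['pan'])*f)[0]
    pm=(abs(C[...,2]-b[2])<.006)&(np.linalg.norm(C[...,:2]-b[:2],axis=-1)<.08)
    r=cv2.minAreaRect(C[pm][:,:2].astype(np.float32)*1000);print('pan',r)
    hm=(abs(C[...,2]-b[2]+.025)<.006)&(np.linalg.norm(C[...,:2]-b[:2],axis=-1)<.25)
    print('hous',cv2.minAreaRect(C[hm][:,:2].astype(np.float32)*1000))
    g=(abs(C[...,2]-.312)<.008)&(im.sum(2)<120)
    if g.sum()>20: print('gantry',cv2.minAreaRect(C[g][:,:2].astype(np.float32)*1000))
    bm=(abs(C[...,2]-.02)<.005)&(im.min(2)>130)&(np.linalg.norm(C[...,:2]-md[:2],axis=-1)<.3)
    print('base',cv2.minAreaRect(C[bm][:,:2].astype(np.float32)*1000))
```

```text
top
basecornL [[0.4394 0.4479 0.0194]]
basecornR [[0.5021 0.0445 0.023 ]]
pan [[ 0.5571 -0.2419  0.0846]]
gantL [[0.504  0.4437 0.3142]]
gantR [[0.561  0.065  0.3111]]
weight [[ 0.4602 -0.1704  0.0724]]
jar [[0.4657 0.4165 0.0768]]
beaker [[ 0.3094 -0.4287  0.0043]]
purple 596 [[0.5147 0.1614 0.0893]
 [0.5389 0.259  0.1259]
 [0.566  0.3516 0.1348]]
[147 166   8   9  61] [0.4814 0.339  0.1652]
[157 166   8   9  64] [0.4876 0.3107 0.163 ]
[168 166   8   9  61] [0.4907 0.2811 0.1657]
[178 167   8   8  61] [0.4945 0.252  0.1654]
[189 167   8   9  67] [0.4988 0.2219 0.1649]
[200 167   8   9  64] [0.5034 0.1922 0.1647]
[210 167   8   9  64] [0.5078 0.1628 0.1655]
pan ((558.9617919921875, -239.62026977539062), (80.1559066772461, 82.40725708007812), 78.55465698242188)
hous ((595.8863525390625, -231.81829833984375), (384.96142578125, 210.645263671875), 2.006985902786255)
gantry ((360.7410888671875, 229.24893188476562), (687.34326171875, 479.77923583984375), 77.72285461425781)
base ((548.0595092773438, 261.65411376953125), (170.75840759277344, 417.91351318359375), 9.240394592285156)
side
pan [[ 0.5572 -0.2436  0.0866]]
gantL [[0.4988 0.4275 0.3137]]
gantR [[0.5645 0.0639 0.3078]]
weight [[ 0.4588 -0.1705  0.0738]]
jar [[0.468  0.418  0.0789]]
postR [[0.6229 0.0702 0.3122]]
purple 476 [[0.4909 0.1404 0.0753]
 [0.5159 0.198  0.1124]
 [0.5691 0.35   0.3063]]
[207 146  43  29 316] [0.4961 0.2451 0.1625]
[286 177   2   5   9] [0.6245 0.0852 0.1273]
pan ((558.6783447265625, -237.8751220703125), (84.47857666015625, 83.38777160644531), 78.79327392578125)
hous ((600.3779296875, -231.4345245361328), (395.60089111328125, 208.07742309570312), 1.5111154317855835)
gantry ((533.5491943359375, 258.8713073730469), (32.063148498535156, 395.33331298828125), 8.011393547058105)
base ((551.6432495117188, 259.03265380859375), (175.5707244873047, 421.4434509277344), 8.761432647705078)
```

```bash
cat >> h.py <<'E'
YAW=np.radians(8.5)
ex=np.array([np.cos(YAW),np.sin(YAW),0]);ey=np.array([-np.sin(YAW),np.cos(YAW),0]);ez=np.array([0,0,1.])
def tilted(th,yaw=YAW):  # tool leaning th; tool y along carrier x
    x=np.array([np.cos(yaw),np.sin(yaw),0]); n=-np.sin(th)*x+np.cos(th)*ez; cx=np.cos(th)*x+np.sin(th)*ez
    return np.c_[np.cross(cx,-n),cx,-n]
def cur():
    o=get_obs();q=o['tool_rot'];return o,np.array(o['eef_pos']),R.from_quat([q[1],q[2],q[3],q[0]]).as_matrix()
def go(p,Rt,rows):
    o,p0,R0=cur(); rv=R.from_matrix(Rt@R0.T).as_rotvec(); d=(np.array(p)-p0)*1000
    print('total',d.round(1),rv.round(3),'per row',(d/rows).round(1),(rv/rows).round(4))
N30=-.5*ex+.866*ez
E
python3 - <<'E'
from h import *
g=np.array([.499,.252,.1566]); go(g+N30*.12-N30*.02,tilted(np.radians(30)),10)
print(cur()[2].round(3),tilted(np.radians(30)).round(3))
E
```

```text
total [ 245.2 -398.1   44.4] [ 0.359 -0.421 -1.088] per row [ 24.5 -39.8   4.4] [ 0.0359 -0.0421 -0.1088]
[[-0.953  0.303 -0.   ]
 [ 0.303  0.953 -0.002]
 [-0.    -0.002 -1.   ]] [[-0.148  0.857  0.495]
 [ 0.989  0.128  0.074]
 [-0.     0.5   -0.866]]
```

```bash
python3 -m creep '[[0.3,24.5,-40,4.4,0.036,-0.042,-0.109],[0.3,24.5,-40,4.4,0.036,-0.042,-0.109],[0.3,24.5,-40,4.4,0.036,-0.042,-0.109],[0.3,24.5,-40,4.4,0.036,-0.042,-0.109],[0.3,24.5,-40,4.4,0.036,-0.042,-0.109]]' 40 && python3 -m creep '[[0.3,24.5,-40,4.4,0.036,-0.042,-0.109],[0.3,24.5,-40,4.4,0.036,-0.042,-0.109],[0.3,24.5,-40,4.4,0.036,-0.042,-0.109],[0.3,24.5,-40,4.4,0.036,-0.042,-0.109],[0.3,24.5,-40,4.4,0.036,-0.042,-0.109]]' && python3 -m creep '[[0.3,0,0,0,0,0,0],[0.3,0,0,0,0,0,0]]'
python3 - <<'E'
from h import *
g=np.array([.499,.252,.1566]); go(g+N30*.12-N30*.02,tilted(np.radians(30)),1)
s=snap('wrist');save('w1',s)
cv2.imwrite('pics/w1b.png',cv2.resize(cv2.imread('pics/w1.png'),(800,600)))
E
```

```text
t: 0.72
eef_pos: [0.3276, 0.4415, 0.2216]
tool_rot: [0.089, 0.413, 0.9, 0.104]
contact_force: [0.2, 0.4, -0.4]
gripper_width: 0.652
grasp_force: 0.0
t: 1.35
eef_pos: [0.4498, 0.2416, 0.2436]
tool_rot: [0.169, 0.632, 0.73, 0.198]
contact_force: [0.4, 0.5, -0.7]
gripper_width: 0.646
grasp_force: 0.0
t: 1.6
eef_pos: [0.4492, 0.2439, 0.2438]
tool_rot: [0.169, 0.631, 0.731, 0.197]
contact_force: [-0.2, 0.3, 0.5]
gripper_width: 0.651
grasp_force: 0.0
total [ 0.3  0.7 -0.6] [-0.003  0.001  0.   ] per row [ 0.3  0.7 -0.6] [-0.0026  0.0012  0.0004]
```

View pics/w1b.png

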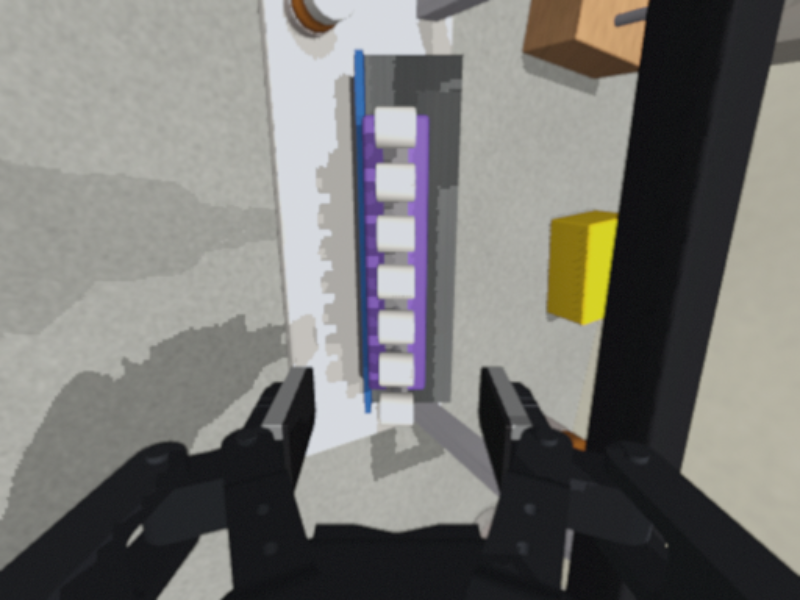

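The wrist view shows the seven grips in a column at u≈396, at v≈126, 182, 234, 281, 327, 369 and 408. The jar is at (320,10) and the gantry is clear on the right.

Run:
```python
from h import *
s=load('w1')
uv=np.array([(396,v) for v in(126,182,234,281,327,369,408)])*.64
W=world(s,uv); o,p,Rm=cur()
u=np.diff(W[[6,0]],axis=0)[0];print('yaw',np.degrees(np.arctan2(-u[0],u[1])),np.linalg.norm(u),u[2])
for w in W:
    cam=s[4][:3,3]; r=(w-cam)/np.linalg.norm(w-cam); c=w+r*.0105   # drum centre
    print(c.round(4),'in tool (TCP) mm',(Rm.T@(c-p)*1000).round(1))
```

```text
yaw 8.527367110809346 0.1741883021171806 0.0008857403254375618
[0.4868 0.3419 0.157 ] in tool (TCP) mm [ 90.6   1.1 101.2]
[0.4908 0.3115 0.1579] in tool (TCP) mm [ 60.    1.  100.1]
[0.496  0.2813 0.1566] in tool (TCP) mm [ 29.4   1.  101.5]
[0.5002 0.2521 0.1567] in tool (TCP) mm [-1.000e-01  9.000e-01  1.013e+02]
[0.5047 0.2217 0.1567] in tool (TCP) mm [-30.8   0.9 101.1]
[0.5095 0.1919 0.156 ] in tool (TCP) mm [-61.1   0.9 101.8]
[0.5128 0.1636 0.1574] in tool (TCP) mm [-89.5   0.8 100.1]
```

```bash
python3 -m creep '[[0.3,12.1,1.8,-20.9,0,0,0],[0.3,12.1,1.8,-20.9,0,0,0],[0.3,12.1,1.8,-20.9,0,0,0],[0.3,12.1,1.8,-20.9,0,0,0],[0.3,12.1,1.8,-20.9,0,0,0]]' 80 && python3 -m creep '[[0.3,0,0,0,0,0,0],[-1,0,0,0,0,0,0],[-1,0,0,0,0,0,0],[-1,0,0,0,0,0,0],[-1,0,0,0,0,0,0]]'
python3 - <<'E'
from h import *
o,p,Rm=cur(); print((Rm.T@(np.array([.5002,.2521,.1567])-p)*1000).round(1)); print(o['contact_force'],o['torque'])
E
```

```text
t: 2.28
eef_pos: [0.5101, 0.2541, 0.1384]
tool_rot: [0.169, 0.63, 0.732, 0.197]
contact_force: [1.1, 0.3, -0.4]
gripper_width: 0.651
grasp_force: 0.0
t: 2.9
eef_pos: [0.51, 0.2525, 0.1397]
tool_rot: [0.169, 0.631, 0.731, 0.198]
contact_force: [-0.4, -0.1, -0.1]
gripper_width: -0.0
grasp_force: 0.0
[  1.1   0.1 -19.6]
[-0.3648468  -0.11633288 -0.05251666] [-0.05208569  0.48371076 -0.01714608]
```

Run:
```python
from h import *
s=snap('wrist');save('w2',s); t=snap('side');save('s2',t)
a=cv2.resize(cv2.imread('pics/w2.png')[100:,:],(400,222)); 
b=cv2.resize(cv2.imread('pics/s2.png')[110:230,170:330],(800,600),interpolation=cv2.INTER_CUBIC)
b[:222,:400]=a
cv2.imwrite('pics/c2.png',b)
```

```text
(no output)
```

View pics/c2.png

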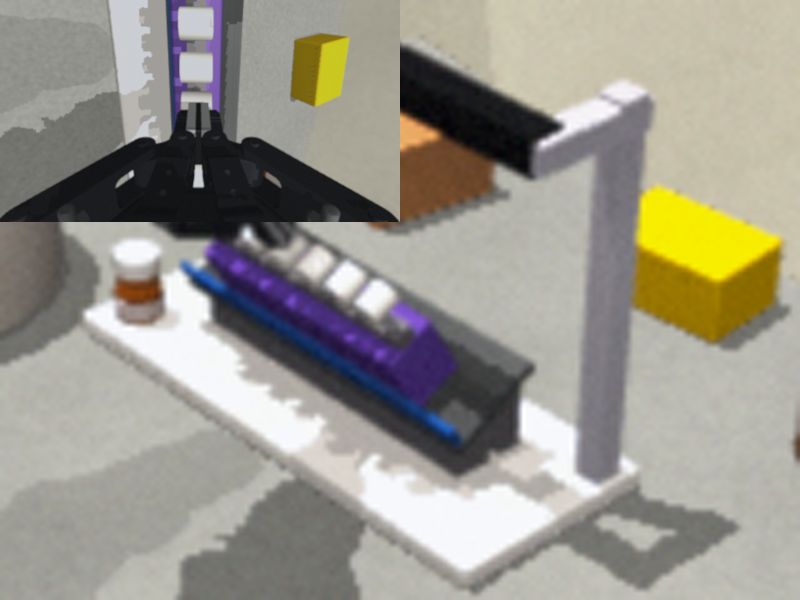

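Run:
```python
from h import *
s=load('w2'); o,p,Rm=cur()
for a,b in((196,22),(196,67),(196,96),(197,118),(190,118),(206,118),(196,105)):
    uv=np.array([a,b])*1.28+[0,100]; w=world(s,uv)[0]; print(a,b,uv,w.round(4),(Rm.T@(w-p)*1000).round(1))
b=cv2.resize(cv2.imread('pics/w2.png')[190:340,160:360],(800,600),interpolation=cv2.INTER_CUBIC)
cv2.imwrite('pics/c3.png',b)
```

```text
196 22 [250.88 128.16] [0.4855 0.3126 0.1663] [ 63.2   0.  -30.8]
196 67 [250.88 185.76] [0.49   0.2837 0.1656] [ 34.   -0.1 -30.1]
196 96 [250.88 222.88] [0.4959 0.2613 0.161 ] [ 10.9  -0.2 -25. ]
197 118 [252.16 251.04] [0.4806 0.2595 0.1892] [ 11.5   0.7 -57.1]
190 118 [243.2  251.04] [0.4771 0.2591 0.1873] [ 11.6  -3.3 -57.2]
206 118 [263.68 251.04] [0.4849 0.2603 0.192 ] [ 11.6   5.8 -57.3]
196 105 [250.88 234.4 ] [0.4883 0.2606 0.1743] [ 11.4  -0.  -40.2]
```

View pics/c3.png

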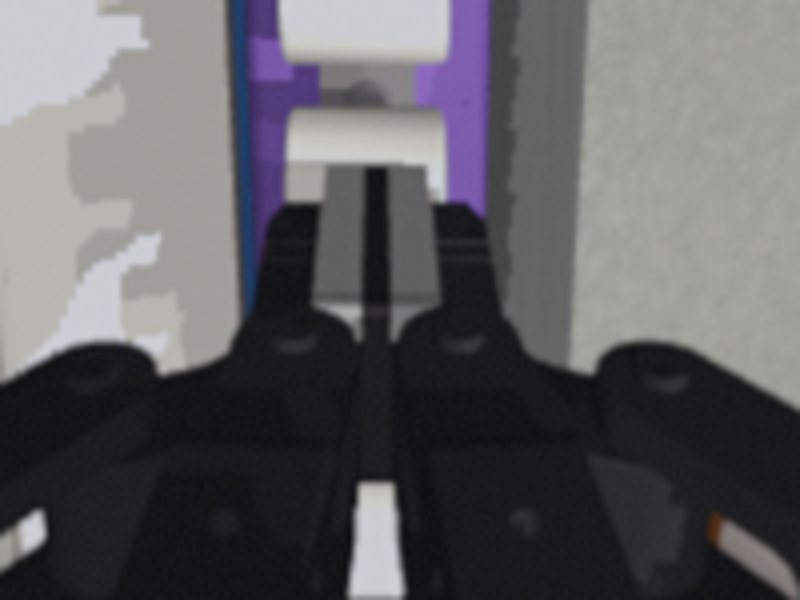

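Run:
```python
from h import *
for f in('w1','w2'):
    s=load(f); im,d,K,k,M=s
    Mt=np.array(camera_params('wrist')['mount']); C=cloud((im,d,K,k,Mt)).reshape(384,512,3)*1000
    print(f,Mt.round(3).tolist())
    m=(d>0)&(C[...,2]<0)&(abs(C[...,0])<20)&(abs(C[...,1])<60)&(im.max(2)<150)
    for lo in(-60,-50,-40,-30,-20,-10):
        q=m&(C[...,2]>lo)&(C[...,2]<=lo+10); print(lo,q.sum(), C[q].mean(0).round(1) if q.any() else '')
    print([ (v,C[v,250].round(1).tolist(),im[v,250].tolist()) for v in range(218,262,4)])
```

```text
w1 [[-0.0, 0.954, 0.301, 0.077], [1.0, 0.0, 0.0, 0.001], [0.0, 0.301, -0.954, -0.174], [0.0, 0.0, 0.0, 1.0]]
-60 948 [  5.7   1.2 -55.2]
-50 731 [  5.6   1.1 -45.5]
-40 130 [  2.2   5.6 -38.3]
-30 0 
-20 0 
-10 0 
[(218, [-36.5, -2.4, 93.2], [203, 203, 198]), (222, [-57.1, -2.9, 130.2], [116, 114, 115]), (226, [-48.6, -2.5, 100.9], [150, 148, 143]), (230, [-50.2, -2.5, 94.8], [213, 214, 210]), (234, [-53.2, -2.4, 91.8], [214, 217, 223]), (238, [-56.9, -2.4, 90.5], [215, 218, 223]), (242, [-61.2, -2.5, 90.2], [214, 217, 223]), (246, [-68.1, -2.5, 94.5], [182, 179, 175]), (250, [-88.5, -3.0, 122.9], [90, 88, 88]), (254, [-79.8, -2.6, 98.8], [188, 186, 180]), (258, [-82.0, -2.6, 94.6], [214, 217, 221])]
w2 [[-0.0, 0.954, 0.301, 0.077], [1.0, 0.0, 0.0, 0.001], [0.0, 0.301, -0.954, -0.174], [0.0, 0.0, 0.0, 1.0]]
-60 644 [  9.1   1.3 -55.2]
-50 517 [  9.2   1.2 -45.2]
-40 150 [  9.9   1.1 -37.9]
-30 57 [ 11.2  -0.4 -22.1]
-20 39 [ 11.6  -0.3 -18.3]
-10 7 [ 5.1 -0.3 -1. ]
[(218, [12.0, -0.8, -20.7], [140, 138, 133]), (222, [11.5, -0.8, -25.0], [179, 177, 172]), (226, [9.1, -0.8, -25.1], [201, 199, 193]), (230, [8.1, -0.7, -28.0], [169, 169, 165]), (234, [11.7, -0.6, -40.3], [79, 80, 79]), (238, [11.1, -0.5, -43.5], [80, 80, 81]), (242, [11.4, -0.5, -48.4], [80, 80, 81]), (246, [11.3, -0.4, -52.1], [70, 72, 71]), (250, [11.7, -0.4, -56.5], [70, 71, 71]), (254, [11.0, -0.3, -58.9], [63, 64, 64]), (258, [11.3, -0.3, -62.7], [62, 62, 63])]
```

The shut finger tips sit about 36 mm behind the reported TCP, just above the drum, so the grasp closed on nothing. I'll open the gripper and go 35 mm deeper, watching the force.

```bash
python3 -m creep '[[0.3,0,0,0,0,0,0],[0.3,0,0,0,0,0,0],[0.3,0,0,0,0,0,0],[0.3,6,0.9,-10.3,0,0,0],[0.3,6,0.9,-10.3,0,0,0]]' 80 && python3 -m creep '[[0.3,5.5,0.8,-9.7,0,0,0],[0.3,0,0,0,0,0,0]]'
python3 - <<'E'
from h import *
o,p,Rm=cur(); print((Rm.T@(np.array([.5002,.2521,.1567])-p)*1000).round(1)); print(o['contact_force'])
E
```

```text
t: 3.62
eef_pos: [0.5223, 0.2541, 0.1177]
tool_rot: [0.169, 0.631, 0.731, 0.197]
contact_force: [-0.9, 0.2, 0.5]
gripper_width: 0.652
grasp_force: 0.0
t: 3.88
eef_pos: [0.5275, 0.2543, 0.1076]
tool_rot: [0.169, 0.631, 0.731, 0.196]
contact_force: [-0.1, -0.2, 1.0]
gripper_width: 0.648
grasp_force: 0.0
[  1.8   0.9 -56.2]
[-0.09065448 -0.20807535  0.98170153]
```

```bash
python3 -m creep '[[-1,0,1.5,0,0,0,0],[-1,0,0,0,0,0,0],[-1,0,0,0,0,0,0],[-1,0,0,0,0,0,0],[-1,0,0,0,0,0,0]]' 80
```

```text
t: 4.5
eef_pos: [0.5269, 0.2566, 0.1089]
tool_rot: [0.169, 0.631, 0.731, 0.197]
contact_force: [-5.7, 0.2, 1.9]
gripper_width: 0.243
grasp_force: 79.2
```

```bash
python3 -m creep '[[-1,-1,-0.15,1.75,0,0,0],[-1,-1,-0.15,1.75,0,0,0],[-1,-1,-0.15,1.75,0,0,0],[-1,0,0,0,0,0,0],[-1,0,0,0,0,0,0]]'
python3 - <<'E'
from h import *
o,p,Rm=cur(); f=o['contact_force']; print('along n',f@N30,'torque',o['torque'].round(2), 'F tool',(Rm.T@f).round(2),(Rm.T@o['torque']).round(3))
E
```

```text
t: 5.12
eef_pos: [0.5242, 0.2553, 0.1138]
tool_rot: [0.169, 0.631, 0.731, 0.197]
contact_force: [-0.8, -0.0, -8.5]
gripper_width: 0.248
grasp_force: 79.0
along n -6.9960591740863975 torque [-0.44  1.71 -0.06] F tool [ 0.06 -4.95  6.99] [ 1.753 -0.195 -0.04 ]
```

```bash
python3 -m creep '[[-1,-2,-0.3,3.5,0,0,0],[-1,-2,-0.3,3.5,0,0,0],[-1,-2,-0.3,3.5,0,0,0],[-1,0,0,0,0,0,0],[-1,0,0,0,0,0,0]]'
cat >> h.py <<'E'
def tilt():
    s=snap('wrist'); C=cloud(s); hsv=cv2.cvtColor(s[0],cv2.COLOR_RGB2HSV)
    m=(hsv[...,0]>125)&(hsv[...,0]<150)&(hsv[...,1]>60)&(s[1]>0)
    P=C[m]; o,p,Rm=cur(); L=(P-p)@Rm*1000; P=P[np.linalg.norm(L,axis=1)<250]
    c=np.median(P,0); u=np.linalg.svd(P-c)[2][0]; u*=np.sign(u@ey)
    print('n',len(P),'axis',u.round(3),'rise of +y end deg',np.degrees(np.arcsin(u[2])).round(1),'F',o['contact_force'].round(1),'tau tool',(Rm.T@o['torque']).round(2))
    return s
E
python3 - <<'E'
from h import *
s=tilt(); save('w4',s)
b=cv2.resize(cv2.imread('pics/w4.png'),(400,300)); t=snap('side'); save('s4',t)
c=cv2.resize(cv2.imread('pics/s4.png')[90:230,160:340],(600,467),interpolation=cv2.INTER_CUBIC); 
out=np.zeros((467,800,3),np.uint8); out[:,200:]=c; out[:210,:280]=cv2.resize(b,(280,210)); cv2.imwrite('pics/c4.png',out)
E
```

```text
t: 5.75
eef_pos: [0.5185, 0.2551, 0.1247]
tool_rot: [0.169, 0.631, 0.731, 0.197]
contact_force: [0.3, 0.4, -8.9]
gripper_width: 0.243
grasp_force: 78.8
n 5242 axis [-0.049  0.98  -0.192] rise of +y end deg -11.1 F [-0.2  0.  -9.1] tau tool [ 1.7   0.06 -0.05]
```

View pics/c4.png

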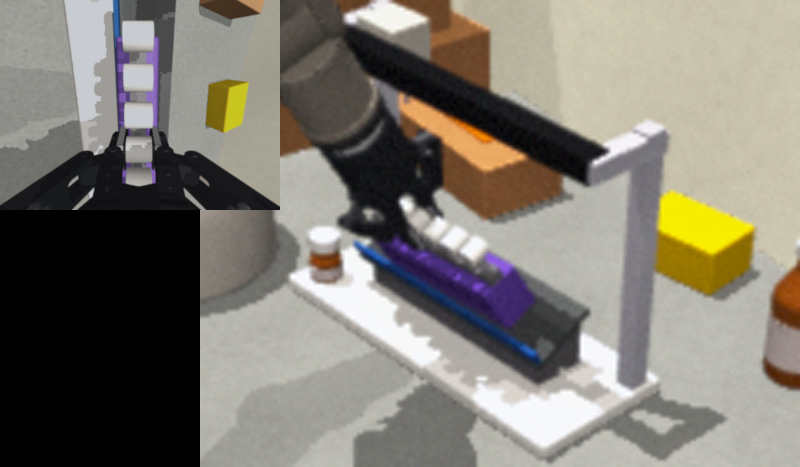

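The +y (jar-side) end dips by about 11°, and the force is close to full weight. Another 10 mm of lift will show whether it hangs free.

```bash
python3 -m creep '[[-1,-1.6,-0.2,2.9,0,0,0],[-1,-1.6,-0.2,2.9,0,0,0],[-1,-1.6,-0.2,2.9,0,0,0],[-1,0,0,0,0,0,0],[-1,0,0,0,0,0,0]]'
python3 - <<'E'
from h import *
save('w5',tilt())
# tilt from drum tops: average several forces too
for i in range(6):
    read_camera('wrist'); print(get_obs()['contact_force'].round(2))
for f,vs in(('w4',(36,77,115)),):
    s=load(f); W=world(s,[(138/280*512,v/210*384) for v in vs]); print(W.round(4)); u=W[0]-W[-1]; print(np.degrees(np.arcsin(u[2]/np.linalg.norm(u))))
E
```

```text
t: 6.48
eef_pos: [0.5137, 0.2545, 0.1334]
tool_rot: [0.169, 0.631, 0.731, 0.197]
contact_force: [0.0, 0.3, -8.4]
gripper_width: 0.245
grasp_force: 78.8
n 5316 axis [-0.043  0.978 -0.205] rise of +y end deg -11.9 F [-0.7  0.  -9.1] tau tool [ 1.68  0.02 -0.02]
[-0.19  0.37 -8.59]
[-0.27 -0.24 -8.68]
[-1.12  0.32 -8.21]
[-0.09 -0.27 -8.19]
[ 0.16  0.35 -8.02]
[-0.08  0.41 -9.08]
[[0.4789 0.3386 0.1732]
 [0.481  0.3111 0.1762]
 [0.4832 0.2835 0.1795]]
-6.497744752497043
```

```bash
cat >> h.py <<'E'
def drums(s):
    o,p,Rm=cur(); C=cloud(s); L=(C-p)@Rm*1000; hsv=cv2.cvtColor(s[0],cv2.COLOR_RGB2HSV)
    m=(s[1]>0)&(hsv[...,1]<40)&(hsv[...,2]>150)&(abs(L[...,1])<7)&(L[...,0]>18)&(L[...,0]<105)&(L[...,2]>-100)&(L[...,2]<20)
    q=L[m]; 
    # drum tops: upper envelope per 30 mm drum
    b=np.round(q[:,0]/2).astype(int); r=[(q[b==i,0].mean(),q[b==i,2].min()) for i in np.unique(b) if (b==i).sum()>5]
    print(np.array(r).round(1).tolist())
E
python3 - <<'E'
from h import *
for f in('w4','w5'): 
    drums(load(f))
E
```

```text
[[20.6, -49.3], [22.1, -51.3], [24.1, -52.7], [26.0, -53.6], [28.0, -54.0], [30.0, -54.3], [32.0, -54.4], [34.0, -53.8], [36.0, -53.5], [38.0, -51.5], [39.6, -48.3], [50.6, -46.1], [52.0, -48.3], [54.0, -50.1], [56.0, -50.8], [57.9, -50.7], [60.0, -51.1], [62.0, -50.8], [64.0, -49.9], [66.0, -49.1], [68.0, -47.6], [69.4, -44.4], [80.3, -44.0], [82.1, -45.1], [84.1, -47.5], [86.0, -47.1], [88.0, -47.5], [90.0, -47.5], [92.0, -47.3], [94.0, -46.4], [96.0, -45.6], [97.9, -43.0]]
[[20.8, -59.0], [22.0, -61.2], [24.0, -62.9], [26.0, -63.8], [28.0, -64.2], [30.0, -65.1], [32.0, -64.5], [34.0, -63.8], [36.0, -62.9], [38.0, -62.4], [39.7, -59.6], [50.6, -56.6], [52.0, -58.2], [54.0, -60.1], [56.0, -61.1], [58.1, -61.6], [60.0, -62.0], [62.0, -61.6], [64.0, -60.4], [66.0, -59.9], [68.0, -57.5], [69.5, -55.0], [80.5, -54.0], [82.0, -56.1], [83.9, -58.0], [86.0, -58.1], [88.0, -58.6], [90.0, -58.4], [92.0, -58.4], [94.0, -57.3], [96.0, -56.0], [98.0, -53.8], [99.1, -50.0]]
```

Both frames give a free-hanging dip of about 6.4°, so the centre of mass is about +8 mm along y and the middle grip is the nearest one. I'll pull out square to the shelf, then up.

```bash
python3 -m creep '[[-1,-4,-0.6,7,0,0,0],[-1,-7.4,-1.1,13,0,0,0],[-1,-7.4,-1.1,13,0,0,0],[-1,-7.4,-1.1,13,0,0,0],[-1,-7,-2,12,0,0,0]]' && python3 -m creep '[[-1,-8,-2,12,0,0,0],[-1,-8,-2,10,0,0,0],[-1,-8,-2,10,0,0,0],[-1,-6,-2,8,0,0,0],[-1,-4,0,5,0,0,0]]' && python3 -m creep '[[-1,0,0,0,0,0,0],[-1,0,0,0,0,0,0],[-1,0,0,0,0,0,0],[-1,0,0,0,0,0,0],[-1,0,0,0,0,0,0]]'
python3 - <<'E'
from h import *
s=tilt(); drums(s); print(get_obs()['q'].round(2)); go([.47,-.06,.30],tilted(0,np.radians(-11.5)),20)
E
```

```text
t: 7.45
eef_pos: [0.4799, 0.2482, 0.1921]
tool_rot: [0.169, 0.631, 0.731, 0.197]
contact_force: [0.7, -1.1, -8.8]
gripper_width: 0.243
grasp_force: 79.4
t: 8.07
eef_pos: [0.4461, 0.2402, 0.2368]
tool_rot: [0.169, 0.631, 0.731, 0.197]
contact_force: [-0.0, 0.3, -9.0]
gripper_width: 0.243
grasp_force: 79.3
t: 8.7
eef_pos: [0.4465, 0.2404, 0.2362]
tool_rot: [0.169, 0.631, 0.731, 0.197]
contact_force: [0.2, 0.2, -9.0]
gripper_width: 0.245
grasp_force: 79.4
n 5180 axis [ 0.031  0.968 -0.25 ] rise of +y end deg -14.5 F [ 0.5  0.6 -9.5] tau tool [1.61 0.01 0.01]
[[20.6, -58.4], [22.0, -60.0], [23.9, -61.2], [26.0, -62.2], [27.9, -62.7], [30.0, -63.1], [32.0, -63.0], [34.0, -62.3], [36.0, -61.7], [38.0, -59.4], [39.6, -56.8], [50.3, -54.8], [52.0, -56.0], [54.0, -57.6], [56.0, -58.3], [58.0, -59.0], [60.0, -58.9], [62.0, -58.5], [64.0, -57.5], [66.0, -56.0], [68.1, -54.6], [69.6, -50.6], [72.0, -15.1], [74.1, -14.7], [76.1, -14.7], [78.5, -47.4], [80.0, -50.8], [82.0, -52.0], [84.0, -53.4], [86.0, -53.9], [88.1, -54.2], [90.0, -54.0], [92.0, -53.3], [94.0, -52.2], [96.0, -51.4], [97.8, -48.7]]
[-1.2  -0.11  0.32  2.3   0.66  0.63 -1.2 ]
total [  23.5 -300.5   63.8] [ 0.013  0.528 -0.339] per row [  1.2 -15.    3.2] [ 0.0006  0.0264 -0.0169]
```

```bash
python3 -m creep '[[-1,0,-4,3,0,0.026,-0.017],[-1,0,-9,4,0,0.026,-0.017],[-1,0,-14,4,0,0.026,-0.017],[-1,0,-16,4,0,0.026,-0.017],[-1,0,-16,4,0,0.026,-0.017]]' && python3 -m creep '[[-1,1,-16,4,0,0.026,-0.017],[-1,1,-16,4,0,0.026,-0.017],[-1,1,-16,4,0,0.026,-0.017],[-1,1,-16,4,0,0.026,-0.017],[-1,1,-16,4,0,0.026,-0.017]]' && python3 -m creep '[[-1,1,-16,3,0,0.026,-0.017],[-1,1,-16,3,0,0.026,-0.017],[-1,1,-16,3,0,0.026,-0.017],[-1,1,-16,3,0,0.026,-0.017],[-1,1,-16,3,0,0.026,-0.017]]' && python3 -m creep '[[-1,3,-16,2,0,0.026,-0.017],[-1,3,-16,2,0,0.026,-0.017],[-1,3,-16,2,0,0.026,-0.017],[-1,3,-14,2,0,0.026,-0.017],[-1,3,-9,2,0,0.026,-0.017]]' && python3 -m creep '[[-1,0,-4,0,0,0,0],[-1,0,0,0,0,0,0],[-1,0,0,0,0,0,0],[-1,0,0,0,0,0,0],[-1,0,0,0,0,0,0]]'
python3 - <<'E'
from h import *
Rt=tilted(0,np.radians(-11.5)); go([.557,-.247,.26],Rt,16)
o,p,Rm=cur(); print(o['q'].round(2),o['contact_force'],(Rm.T@o['torque']).round(2))
s=tilt(); drums(s)
t=snap('side'); save('s6',t); cv2.imwrite('pics/s6b.png',cv2.resize(cv2.imread('pics/s6.png'),(800,600)))
E
```

```text
t: 9.38
eef_pos: [0.4465, 0.1808, 0.2554]
tool_rot: [0.129, 0.673, 0.713, 0.148]
contact_force: [0.0, -1.1, -8.2]
gripper_width: 0.245
grasp_force: 79.4
t: 10.0
eef_pos: [0.4516, 0.1006, 0.2755]
tool_rot: [0.089, 0.711, 0.69, 0.098]
contact_force: [0.3, 0.2, -8.4]
gripper_width: 0.245
grasp_force: 79.3
t: 10.62
eef_pos: [0.4568, 0.0205, 0.2907]
tool_rot: [0.048, 0.745, 0.664, 0.049]
contact_force: [0.7, -0.6, -9.2]
gripper_width: 0.244
grasp_force: 79.3
t: 11.25
eef_pos: [0.4721, -0.0507, 0.3008]
tool_rot: [0.007, 0.774, 0.633, -0.002]
contact_force: [0.0, -1.0, -9.1]
gripper_width: 0.245
grasp_force: 79.3
t: 11.88
eef_pos: [0.4714, -0.0533, 0.3004]
tool_rot: [0.007, 0.774, 0.634, -0.002]
contact_force: [0.0, 0.2, -8.6]
gripper_width: 0.245
grasp_force: 79.4
total [  85.6 -193.7  -40.4] [ 0.013  0.006 -0.003] per row [  5.3 -12.1  -2.5] [ 0.0008  0.0004 -0.0002]
[-1.02  0.01  1.03  1.93  0.    1.2  -0.19] [ 0.01495793  0.16265158 -8.58957764] [ 0.03 -0.02  0.03]
n 4947 axis [ 0.167  0.927 -0.335] rise of +y end deg -19.6 F [-0.8 -0.9 -8.5] tau tool [ 0.06 -0.04 -0.03]
[[22.1, -59.3], [24.0, -60.9], [26.0, -62.4], [28.0, -62.9], [30.0, -63.1], [32.1, -63.5], [34.0, -62.7], [36.1, -61.3], [38.0, -60.6], [39.7, -57.2], [50.7, -53.4], [52.0, -54.9], [54.0, -56.4], [56.1, -57.5], [58.1, -58.1], [60.0, -58.0], [62.0, -57.8], [64.0, -56.9], [66.0, -55.7], [68.0, -54.1], [69.4, -50.5], [80.0, -49.3], [82.0, -50.3], [84.0, -51.6], [86.0, -52.0], [88.0, -52.5], [90.0, -52.4], [92.0, -51.6], [94.0, -51.1], [96.0, -50.1], [97.9, -47.2]]
```

View pics/s6b.png

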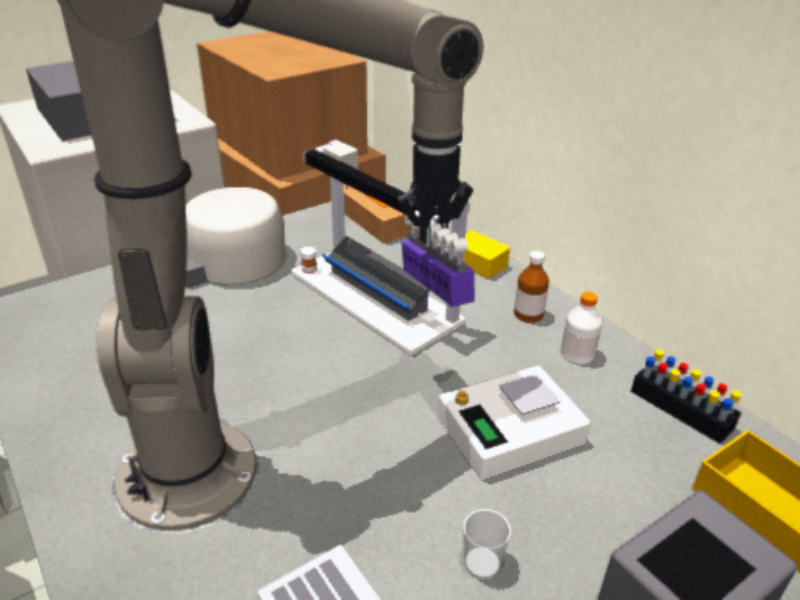

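Hanging clear with about 10.7° dip, so the centre of mass is about +13 mm from the middle. The carrier is over the front of the station at (437,270), and jar, weight and beaker are undisturbed. Next I'll carry it over the pan.

```bash
python3 -m creep '[[-1,2,-4,0,0.003,0.001,-0.001],[-1,4,-8,0,0.003,0.001,-0.001],[-1,6,-13,0,0.003,0.001,-0.001],[-1,7,-16,-2,0.003,0.001,0],[-1,7,-16,-4,0.001,0.001,0]]' && python3 -m creep '[[-1,7,-16,-6,0,0,0],[-1,7,-16,-6,0,0,0],[-1,7,-16,-6,0,0,0],[-1,7,-16,-6,0,0,0],[-1,7,-16,-6,0,0,0]]' && python3 -m creep '[[-1,7,-16,-6,0,0,0],[-1,7,-16,-6,0,0,0],[-1,6,-14,-6,0,0,0],[-1,4,-10,-6,0,0,0],[-1,2,-6,-6,0,0,0]]' && python3 -m creep '[[-1,0,0,-6,0,0,0],[-1,0,0,-4,0,0,0],[-1,0,0,0,0,0,0],[-1,0,0,0,0,0,0],[-1,0,0,0,0,0,0]]' && python3 -m creep '[[-1,0,0,0,0,0,0],[-1,0,0,0,0,0,0],[-1,0,0,0,0,0,0],[-1,0,0,0,0,0,0]]'
python3 - <<'E'
from h import *
go([.556,-.2525,.195],tilted(0,np.radians(-11.5)),1)
s=snap('wrist');drums(s); save('w7',s)
o,p,Rm=cur(); C=cloud(s); pm=(abs(C[...,2]-.085)<.004)&(s[0].min(2)>100); print(pm.sum(),cv2.minAreaRect(C[pm][:,:2].astype(np.float32)*1000))
b=cv2.imread('pics/w7.png'); t=snap('side'); save('s7',t); c=cv2.imread('pics/s7.png')[130:320,220:400]
out=np.zeros((422,800,3),np.uint8); out[:300,:400]=cv2.resize(b,(400,300)); out[:,400:]=cv2.resize(c,(400,422),interpolation=cv2.INTER_CUBIC); cv2.imwrite('pics/c7.png',out)
E
```

```text
t: 12.6
eef_pos: [0.4981, -0.1112, 0.2944]
tool_rot: [0.001, 0.775, 0.633, 0.0]
contact_force: [-0.1, -0.0, -8.8]
gripper_width: 0.248
grasp_force: 79.4
t: 13.22
eef_pos: [0.5331, -0.191, 0.2638]
tool_rot: [0.0, 0.774, 0.633, -0.0]
contact_force: [-0.4, -0.1, -9.0]
gripper_width: 0.243
grasp_force: 79.4
t: 13.85
eef_pos: [0.5587, -0.2531, 0.2337]
tool_rot: [0.0, 0.775, 0.632, -0.0]
contact_force: [-0.2, -1.4, -7.4]
gripper_width: 0.241
grasp_force: 79.5
t: 14.48
eef_pos: [0.5586, -0.2526, 0.2247]
tool_rot: [0.001, 0.775, 0.632, 0.0]
contact_force: [0.2, -1.1, -9.0]
gripper_width: 0.244
grasp_force: 79.3
t: 14.98
eef_pos: [0.5585, -0.2524, 0.2243]
tool_rot: [0.0, 0.775, 0.632, 0.0]
contact_force: [-0.1, -0.1, -8.6]
gripper_width: 0.244
grasp_force: 79.3
total [ -2.5  -0.1 -29.3] [0.    0.001 0.001] per row [ -2.5  -0.1 -29.3] [0.     0.0005 0.0007]
[[22.3, -60.3], [24.1, -62.3], [26.1, -63.2], [28.0, -63.7], [30.0, -64.0], [32.0, -64.2], [34.1, -62.9], [36.1, -62.1], [38.0, -61.3], [39.7, -59.4], [50.6, -54.2], [52.0, -56.7], [54.0, -58.4], [56.0, -59.7], [58.0, -59.4], [60.0, -59.5], [62.0, -59.6], [64.0, -59.6], [66.0, -57.9], [68.0, -56.0], [69.5, -53.4], [80.5, -51.3], [82.1, -53.3], [84.0, -55.2], [86.0, -55.2], [88.0, -55.7], [90.0, -55.5], [92.0, -55.4], [94.0, -54.3], [96.0, -53.4], [98.0, -51.5], [99.2, -48.2]]
298 ((571.6273193359375, -275.7271423339844), (329.46923828125, 570.3925170898438), 84.83749389648438)
```

View pics/c7.png

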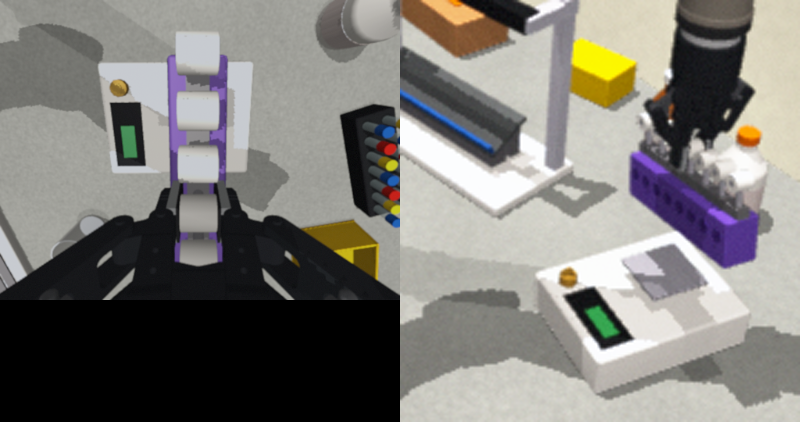

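The wrist view shows the carrier aligned with the balance, with the weight at (119,87) clear. The dip is 8.3°. I'll lower it now.

```bash
python3 -m creep '[[-1,-0.5,0,-4,0,0,0],[-1,-0.5,0,-8,0,0,0],[-1,-0.5,0,-8,0,0,0],[-1,-0.5,0,-8,0,0,0],[-1,-0.5,0,-8,0,0,0]]' && python3 -m creep '[[-1,0,0,-8,0,0,0],[-1,0,0,-8,0,0,0],[-1,0,0,-8,0,0,0],[-1,0,0,-6,0,0,0],[-1,0,0,-4,0,0,0]]' && python3 -m creep '[[-1,0,0,-3,0,0,0],[-1,0,0,-2,0,0,0],[-1,0,0,-2,0,0,0],[-1,0,0,0,0,0,0],[-1,0,0,0,0,0,0]]'  && python3 -m creep '[[-1,0,0,-1,0,0,0],[-1,0,0,-1,0,0,0],[-1,0,0,-1,0,0,0],[-1,0,0,0,0,0,0]]'
python3 - <<'E'
from h import *
drums(snap('wrist'))
for i in range(4): read_camera('wrist'); print(get_obs()['contact_force'].round(1))
E
```

```text
t: 15.7
eef_pos: [0.5559, -0.2525, 0.1876]
tool_rot: [0.0, 0.775, 0.632, 0.0]
contact_force: [0.4, -1.0, -7.9]
gripper_width: 0.243
grasp_force: 79.4
t: 16.32
eef_pos: [0.5559, -0.2525, 0.154]
tool_rot: [0.0, 0.775, 0.632, 0.0]
contact_force: [0.3, -0.1, -9.2]
gripper_width: 0.242
grasp_force: 79.5
t: 16.95
eef_pos: [0.5561, -0.2526, 0.1475]
tool_rot: [0.0, 0.775, 0.632, 0.0]
contact_force: [0.1, 0.4, -8.9]
gripper_width: 0.242
grasp_force: 79.4
t: 17.45
eef_pos: [0.5559, -0.2523, 0.1442]
tool_rot: [0.0, 0.775, 0.632, 0.0]
contact_force: [-0.2, 0.0, -8.5]
gripper_width: 0.243
grasp_force: 79.4
[[22.6, -60.0], [24.1, -62.3], [26.2, -63.4], [28.0, -64.0], [30.0, -63.9], [32.0, -64.3], [34.0, -63.3], [36.0, -62.9], [38.0, -61.3], [39.8, -59.1], [50.7, -55.3], [52.0, -57.2], [54.1, -59.4], [56.0, -59.9], [58.1, -60.3], [60.0, -61.1], [62.0, -60.7], [64.0, -59.5], [66.0, -58.7], [68.0, -57.7], [69.6, -54.8], [80.6, -52.2], [82.0, -54.3], [83.9, -55.5], [86.0, -56.6], [88.0, -57.0], [90.0, -56.9], [92.0, -56.6], [94.0, -55.9], [96.0, -54.6], [98.0, -52.6], [99.2, -49.9]]
[-0.3  0.1 -8.8]
[-0.5 -0.1 -9.2]
[-0.5 -0.9 -8.5]
[-0.1 -0.8 -8.5]
```

```bash
for i in 1 2 3; do python3 -m creep '[[-1,0,0,-1,0,0,0],[-1,0,0,-1,0,0,0],[-1,0,0,-1,0,0,0],[-1,0,0,-1,0,0,0],[-1,0,0,0,0,0,0]]' | egrep 'eef|contact'; done
python3 - <<'E'
from h import *
drums(snap('wrist'))
for i in range(4): read_camera('wrist'); print(get_obs()['contact_force'].round(1))
E
```

```text
eef_pos: [0.5559, -0.2525, 0.1403]
contact_force: [0.5, 0.3, -8.7]
eef_pos: [0.556, -0.2525, 0.1363]
contact_force: [-0.6, -0.4, -9.1]
eef_pos: [0.5563, -0.2536, 0.1331]
contact_force: [-0.4, -3.4, -0.3]
[[24.2, -64.3], [26.2, -65.6], [28.0, -66.3], [30.0, -66.3], [32.0, -66.2], [34.0, -65.5], [36.0, -64.6], [38.0, -64.1], [39.7, -61.0], [52.0, -61.1], [54.0, -63.2], [56.0, -63.9], [58.0, -64.1], [60.0, -64.7], [62.0, -65.2], [64.0, -64.0], [66.0, -62.9], [67.9, -61.2], [69.6, -59.2], [80.8, -58.1], [82.1, -59.7], [84.0, -61.9], [86.0, -62.1], [88.0, -62.6], [90.0, -63.4], [92.0, -62.5], [94.0, -62.0], [96.0, -61.2], [98.1, -59.0], [99.3, -56.6]]
[-1.7 -4.8  1.4]
[-0.8 -5.2  1.9]
[-1.3 -4.4  2.5]
[-1.3 -4.4  1.8]
```

It touches on the pan's edge with 3° left, and friction pulls the grip towards -y. I'll follow that while lowering.

```bash
for i in 1 2; do python3 -m creep '[[-1,-0.3,-1.3,-0.5,0,0,0],[-1,-0.2,-1.2,-0.5,0,0,0],[-1,0,0,0,0,0,0]]' | egrep 'eef|contact'; done
python3 - <<'E'
from h import *
drums(snap('wrist'))
for i in range(4): read_camera('wrist'); print(get_obs()['contact_force'].round(1))
E
```

```text
eef_pos: [0.5557, -0.2558, 0.1318]
contact_force: [-1.5, -4.9, 1.8]
eef_pos: [0.5552, -0.258, 0.1306]
contact_force: [-0.6, -4.1, 3.3]
[[24.2, -65.6], [26.2, -66.9], [28.0, -67.1], [30.1, -67.8], [32.0, -67.4], [34.0, -66.9], [36.0, -66.1], [38.0, -64.4], [39.8, -62.2], [52.1, -63.7], [54.1, -65.7], [56.0, -66.2], [58.0, -66.6], [60.0, -67.6], [62.0, -66.9], [64.0, -66.7], [66.0, -66.1], [68.0, -64.5], [69.7, -62.0], [80.6, -61.6], [82.1, -64.3], [84.0, -65.3], [85.9, -67.1], [88.0, -66.8], [90.0, -67.1], [92.0, -66.9], [94.0, -66.1], [96.0, -65.3], [98.0, -63.2], [99.6, -60.4]]
[-0.6 -4.9  1.8]
[-0.7 -5.2  1. ]
[-0.9 -4.6  2.7]
[-2.6 -5.2  1.5]
```

```bash
python3 -m creep '[[-1,-0.2,-1,-0.2,0,0,0],[-1,0,0,0,0,0,0],[-1,0,0,0,0,0,0]]' | egrep 'eef|contact'
python3 - <<'E'
from h import *
s=snap('wrist'); drums(s); o,p,Rm=cur(); save('w9',s)
for i in range(4): read_camera('wrist'); print(get_obs()['contact_force'].round(1))
E
```

```text
eef_pos: [0.555, -0.2586, 0.1302]
contact_force: [-0.2, -4.9, 0.9]
[[24.4, -66.0], [26.3, -66.7], [28.0, -67.4], [30.0, -68.3], [32.0, -68.3], [34.0, -67.0], [36.1, -66.5], [38.0, -65.3], [39.8, -63.5], [52.1, -63.9], [54.1, -66.5], [56.0, -66.9], [58.0, -67.1], [60.0, -67.6], [62.0, -67.4], [64.0, -66.9], [66.0, -66.0], [68.0, -64.1], [69.7, -62.5], [80.6, -61.9], [82.1, -64.1], [84.0, -66.4], [86.0, -66.5], [88.0, -67.8], [90.0, -67.6], [92.0, -66.9], [94.0, -66.1], [96.0, -65.7], [98.0, -64.1], [99.4, -61.1]]
[ 0.5 -5.4  0.4]
[-0.  -5.3  1.5]
[-0.7 -4.4  1.6]
[-0.9 -4.6  2.2]
```

```bash
for i in 1 2 ; do python3 -m creep '[[-1,-0.2,-1,0,0,0,0],[-1,0,0,0,0,0,0],[-1,0,0,0,0,0,0]]' | egrep 'eef|contact'; done
python3 - <<'E'
from h import *
s=snap('wrist'); drums(s)
for i in range(4): read_camera('wrist'); print(get_obs()['contact_force'].round(1))
E
```

```text
eef_pos: [0.5546, -0.2591, 0.1299]
contact_force: [0.2, -2.5, -1.6]
eef_pos: [0.5543, -0.2595, 0.1296]
contact_force: [1.0, -1.0, -5.8]
[[24.3, -66.1], [26.3, -66.9], [28.0, -67.6], [30.1, -68.2], [32.0, -68.1], [34.0, -67.9], [36.1, -67.4], [38.0, -65.7], [39.8, -63.8], [52.1, -64.6], [54.1, -66.9], [56.0, -67.0], [58.0, -68.4], [60.0, -68.5], [62.0, -68.3], [64.0, -67.5], [65.9, -67.0], [67.9, -65.1], [69.7, -63.3], [80.7, -62.3], [82.1, -65.3], [84.0, -67.4], [86.0, -67.6], [88.0, -68.2], [90.0, -68.7], [92.0, -68.2], [94.0, -67.7], [96.0, -66.3], [98.0, -64.8], [99.6, -62.2]]
[ 1.2 -2.  -6.4]
[ 0.9 -0.7 -6. ]
[ 1.1 -0.4 -6. ]
[ 0.7  0.4 -8.2]
```

```bash
python3 -m creep '[[-1,0,0,-0.5,0,0,0],[-1,0,0,0,0,0,0]]' | egrep 'eef|contact'; python3 -m creep '[[-1,0,0,-0.4,0,0,0],[-1,0,0,0,0,0,0]]' | egrep 'eef|contact';  python3 -m creep '[[-1,0,0,-0.4,0,0,0],[-1,0,0,0,0,0,0]]' | egrep 'eef|contact'
```

```text
eef_pos: [0.5541, -0.26, 0.1296]
contact_force: [-0.4, 1.3, -4.8]
eef_pos: [0.5543, -0.2604, 0.1296]
contact_force: [-2.6, 3.4, 0.8]
eef_pos: [0.5544, -0.2606, 0.1295]
contact_force: [-3.9, 2.9, 5.0]
```

```bash
python3 -m creep '[[-1,0,0,0.4,0,0,0],[-1,0,0,0,0,0,0]]' | egrep 'eef|contact';  python3 -m creep '[[0.0,0,0,0,0,0,0],[0.2,0,0,0,0,0,0],[0.2,0,0,0,0,0,0],[0.2,0,0,0,0,0,0]]'
python3 - <<'E'
from h import *
s=snap('wrist'); drums(s); save('w10',s); t=snap('side');save('s10',t)
b=cv2.imread('pics/w10.png'); c=cv2.imread('pics/s10.png')[130:320,220:400]
out=np.zeros((422,800,3),np.uint8); out[:300,:400]=cv2.resize(b,(400,300)); out[:,400:]=cv2.resize(c,(400,422),interpolation=cv2.INTER_CUBIC); cv2.imwrite('pics/c10.png',out)
E
```

```text
eef_pos: [0.5544, -0.2605, 0.1295]
contact_force: [-2.1, 2.9, 4.5]
t: 23.95
eef_pos: [0.5545, -0.2607, 0.1293]
tool_rot: [0.0, 0.775, 0.632, 0.0]
contact_force: [-0.3, 0.2, -0.0]
gripper_width: 0.604
grasp_force: 0.0
[[26.3, -66.8], [28.0, -67.5], [30.0, -68.4], [32.0, -68.6], [34.0, -68.3], [36.1, -68.2], [38.0, -66.5], [40.1, -64.4], [41.2, -62.2], [52.4, -64.3], [54.0, -66.1], [56.0, -68.0], [58.0, -68.1], [60.0, -68.9], [62.0, -68.7], [64.0, -68.4], [66.0, -67.7], [68.0, -66.6], [70.0, -64.0], [71.1, -59.4], [82.2, -65.0], [84.0, -67.2], [86.0, -67.7], [88.0, -68.6], [90.0, -68.8], [92.0, -68.6], [94.0, -67.9], [96.0, -67.7], [98.0, -66.2], [99.8, -64.0], [101.1, -58.0]]
```

View pics/c10.png

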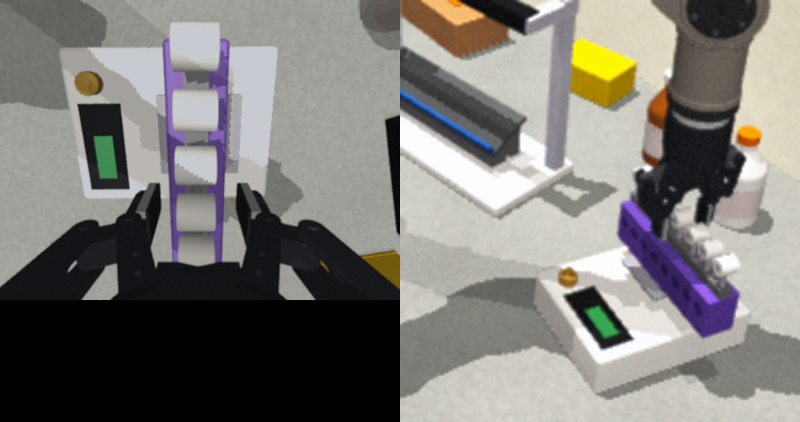

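Released: the carrier stands level on the pan, with the grips flat within 0.2° and the weight untouched at (88,83). I'll withdraw straight up, check once more and hand in.

```bash
python3 -m creep '[[0.2,0,0,5,0,0,0],[0.2,0,0,15,0,0,0],[0.2,0,0,20,0,0,0],[0.2,0,0,25,0,0,0],[0.2,0,0,25,0,0,0]]' && python3 -m creep '[[0.2,0,0,25,0,0,0],[0.2,0,0,10,0,0,0],[0.2,0,0,0,0,0,0],[0.2,0,0,0,0,0,0],[0.2,0,0,0,0,0,0]]' | egrep 't:|eef|contact'
python3 - <<'E'
from h import *
s=snap('side'); C=cloud(s); hsv=cv2.cvtColor(s[0],cv2.COLOR_RGB2HSV)
m=(hsv[...,0]>125)&(hsv[...,0]<150)&(hsv[...,1]>90)&(s[1]>0)&(abs(C[...,1]+.25)<.15)
print(m.sum(),np.percentile(C[m],[2,50,98],axis=0).round(3))
s=snap('wrist'); C=cloud(s); w=(s[1]>0)&(s[0].min(2)>150)&(C[...,2]>.19)&(C[...,2]<.21)&(abs(C[...,1]+.25)<.13)
P=C[w]; i=np.argsort(P[:,1]); n=len(i)//4; print(n,P[i[:n],2].max(),P[i[-n:],2].max(),P[:,1].min(),P[:,1].max())
E
```

```text
t: 24.68
eef_pos: [0.5546, -0.2608, 0.2216]
tool_rot: [0.001, 0.775, 0.632, 0.001]
contact_force: [0.2, 0.8, -0.1]
gripper_width: 0.6
grasp_force: 0.0
t: 25.3
eef_pos: [0.5539, -0.2601, 0.2534]
tool_rot: [-0.0, 0.775, 0.632, -0.0]
contact_force: [0.4, -0.5, 0.4]
1177 [[ 0.512 -0.359  0.088]
 [ 0.532 -0.287  0.127]
 [ 0.584 -0.167  0.147]]
863 0.19796843574270248 0.19820906851231623 -0.3585278669219074 -0.16017017192363053
```

The grips are level to 0.2 mm over the full length, and the carrier stands on the pan.

```bash
python3 -c "from station import *; print(hand_in())"
```

```text
the job is handed in; nothing more can be done
None
```

The carrier is on the balance pan, level and released, carried by its middle grip, and the job was handed in at about 25 s; the hand-in gave no verdict.

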